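# Scoop steel balls from a jar and weigh them

## Task

Take the upright scoop by its orange handle, angle it nose-down (30 degrees or more) through the mouth of the clear box-shaped jar and scoop up at least two of the steel balls inside. Right the scoop before you lift it out so that it keeps its load, then stand it upright, with the balls in it, in the middle of the pan of the spring scale and let go.

Things in the scene. Friction and masses are not known exactly. Their poses are not given: they have to be found in the camera images.
- scoop: Loose aluminium scoop, 100 g. Origin: centre of its flat underside; z up the handle; open nose to -x. Cup 54 wide (y), inside 50, 46 long, sides 26 high on the rear half; floor 2 thick, rising to the nose edge at x -23.5, z 5. Upright strap at the heel, x +24.5, carries an orange rubber grip 22 (x) x 16 (y) x 50, z 102 to 152: grip across y from above. Nose-down: turned about y, handle leaning toward the nose (-x).
- jar: Clear box-shaped jar, blue rim, fixed. Origin: centre of underside; z up; x, y along its sides. 108 (x) x 98 x 80 high; inside 96 x 86; the rim (z 72 to 80) leaves a mouth 80 (x) x 76. The black floor slopes 8 deg, from z 5 at the -x wall to 18.5 at +x; flat 56 across y, side ramps beyond (35 deg). In it five loose slippery steel balls, 15 across, 13.8 g, gathered at the -x wall: push the nose slowly along the floor to that wall
- pan_top (a point): Middle of the upper face of the square steel scale pan (110 x 110, rim 4 high), 48 mm above the bench when empty. The scale is a grey block 120 x 120, fixed; axes along its sides, z up. Only the pan moves, straight down.
- pan (a joint): How far the scale pan has sunk on its spring, m: 0 empty, 0.0065 under the empty scoop, and 0.0009 more for every ball (150 N/m, end stop at 0.015).
Things that resemble listed ones, but are neither listed nor needed, are in the scene too. Leave any blue or turquoise look-alike of the scoop alone.

How it is judged:
By the outcome, as a careful person would: the job done as asked, in the order asked, and still so for the second after the job is handed in, with the robot touching nothing.
It also fails if it takes over 58 s, if anything falls off the work surface, if the arm or the gripper's body presses on something with over 40 N, if the wrist force passes 120 N, or if a joint passes its speed limit or range.

## Robot

A 7-joint arm with a two-finger parallel gripper is mounted at the origin on a cart in front of the work surface, level with it; the furniture and walls round the work are solid. World frame = base frame: x ahead of the robot, y to its left, z up, the work surface at z = 0. Lengths are in m, angles in rad, forces in N, time in s.
With the tool pointing down it reaches from about 0.425 to 0.925 m from the base axis. Payload 6.8 kg.
Tool frame: the origin (TCP) lies midway between the tips of the shut fingers; the grasp point (between the pads) lies 19 mm behind it; z points along the fingers, y is the direction in which the jaws open and shut (so a half turn about z gives the same grasp; the last joint's range is limited). The gripper opens to 88 mm and grips with 3 to 60 N. Pads are 20 mm wide; open, the fingers measure 115 mm over their backs; the gripper's body (75 mm by 178 mm) begins 61 mm behind the grasp point.
Start: joints at [-1.42, 0.477, 0.022, 1.555, -0.011, 1.109, -0.083], TCP at [0.173, 0.653, 0.223] pointing down, gripper open.
Joint ranges: [-2.96, 2.96], [-0.34, 2.1], [-1.41, 1.46], [0.24, 2.44], [-1.37, 4.51], [0.17, 1.92], [-2.96, 2.96]. Speed limits (rad/s): [2.39, 2.39, 3.14, 3.14, 3.14, 3.14, 3.14].

## Interface

Orientations are given as a unit quaternion [x, y, z, w].
In Python, from rig import state, grab_frame, camera_model, order gives the robot as it stands.
- The arm moves only by the shell command python3 -m jog 'ROWS' [FORCE]. ROWS is JSON, a list of rows, each a list of 5 numbers: the shift along the tool's x, y, z in m, then the turn about the tool's z in degrees, then the opening, from 0 (shut) to 1 (fully open). A call has 1 to 10 rows; each row is the pose to reach, as a shift and turn from the pose commanded when the call began, along the tool's axes at that moment; what a row does not reach only later rows make up. A row lasts 1/8 s, in which the tool goes at most 62.5 mm and 10.7 degrees, less where a joint would pass 70% of its speed; a pose out of reach is approached as far as the arm can. A call with a gripper value outside its range is refused whole. The fingers move at their own pace and stop on an object; FORCE is the grip in N (left out, the last holds). Time passes only in rows, so rows that repeat a pose let the fingers close. It gives the time, the measured TCP pose, the force and the opening at its end, in the units of the state.
- state(): the state, without advancing time (a new reading comes with each control period).
- grab_frame(name): name is "side" or "top"; returns the picture (420x560x3 uint8, red, green, blue); there is no depth.
- camera_model(name): a dict with "intrinsics" (3x3 intrinsics, pixels), "dist" ([k1, k2, p1, p2, k3] as OpenCV has them; the pictures are not rectified), "rvec" (rotation vector, rad) and "tvec" (3), from world to camera coordinates, as OpenCV has them. Camera axes: x right, y down, z forward; pixel columns grow to the right and rows downward; lengths in m; the calibration is good to about 2 mm. A picture is of the moment at which its call begins. camera_model takes no time and is no camera call.
- order.job_done(): hands the job in, once; it reports no verdict.
The state is a dict: "clock": time; "qpos": joint angles; "joint_velocities": joint speeds; "joint_torque": joint torques, N m; "tcp_pos": TCP position; "eef_rot": TCP orientation; "contact_force": force on the tool from outside, world axes, zero at the start; "ft_torque": the same for the moment, N m; "grip_width": finger opening in m.
Only numpy, scipy, OpenCV 4.12 (cv2) and the standard library are available. Lean on these libraries where they do the work, as an engineer would, in place of code of your own. Each camera call takes 0.05 s, during which the arm holds its last target. There are 200 camera calls.

## Working session

There is one attempt and no reset: what is moved stays moved. The work goes in short steps, Python scripts to look and compute and a shell command to move; the robot and the scene stay as the last step left them, time stands still between calls to the robot, and variables do not carry over. Pictures are saved under pics/ and viewed, about 8 in all and at most 12, crops included, and the job is handed in when it is done.

```bash
mkdir -p pics; cat > h.py <<'E'
import numpy as np, cv2
from rig import state, grab_frame, camera_model, order
def snap(n,f,crop=None,s=1):
    im=grab_frame(n)[:,:,::-1]
    cv2.imwrite('pics/full_'+f,im)
    if crop: x,y,w,h=crop; im=im[y:y+h,x:x+w]
    cv2.imwrite('pics/'+f,cv2.resize(im,None,fx=s,fy=s,interpolation=cv2.INTER_CUBIC))
def ray(n,u,v):
    m=camera_model(n);K=np.array(m['intrinsics']);R=cv2.Rodrigues(np.array(m['rvec'],float))[0];t=np.array(m['tvec'],float).ravel()
    p=cv2.undistortPoints(np.array([[[u,v]]],float),K,np.array(m['dist'],float))[0,0]
    return -R.T@t, R.T@np.array([p[0],p[1],1])
def at_z(n,u,v,z):
    c,d=ray(n,u,v); return c+d*(z-c[2])/d[2]
def proj(n,P):
    m=camera_model(n)
    return cv2.projectPoints(np.array(P,float).reshape(-1,1,3),np.array(m['rvec'],float),np.array(m['tvec'],float),np.array(m['intrinsics'],float),np.array(m['dist'],float))[0].reshape(-1,2)
E
python3 - <<'E'
from h import *
a=grab_frame('top');b=grab_frame('side')
cv2.imwrite('pics/t0.png',a[:,:,::-1]);cv2.imwrite('pics/s0.png',b[:,:,::-1])
s=state();print(s)
for n in('top','side'):print(n,ray(n,280,210))
E
```

```text
{'clock': 0.1, 'qpos': array([-1.42011655,  0.47773375,  0.02234268,  1.55631079, -0.01148032,
        1.10929627, -0.08311606]), 'joint_velocities': array([-0.00046843, -0.00044055, -0.00064091, -0.00309097, -0.00074493,
        0.00140782,  0.00219162]), 'joint_torque': array([ 4.41449301e-03, -5.84084845e+01,  1.54017594e+00, -2.73313344e+01,
       -5.41899086e-02,  1.30712366e-02,  4.56192481e-05]), 'tcp_pos': array([0.17261411, 0.65201189, 0.22178566]), 'eef_rot': array([ 1.29022592e-01,  9.91641324e-01, -8.09103059e-04, -3.70608353e-05]), 'contact_force': array([-0.26903   ,  1.01052501, -0.0898698 ]), 'ft_torque': array([-0.01133558, -0.02456802,  0.02022792]), 'grip_width': 0.08753502908422568}
top (array([0.34797982, 0.00751333, 0.98547021]), array([ 0.2289762 , -0.00101022, -0.97350137]))
side (array([0.44882464, 0.71179649, 0.48898661]), array([ 0.12095633, -0.85878496, -0.49791973]))
```

View pics/t0.png

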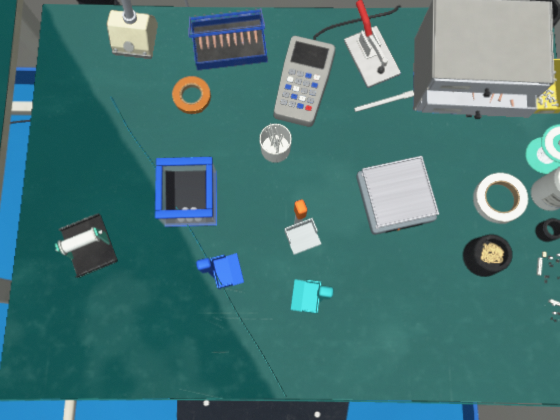

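View pics/s0.png

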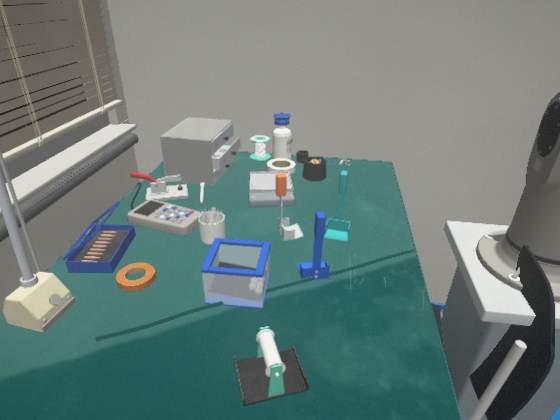

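```bash
python3 - <<'E'
from h import *
a=cv2.imread('pics/t0.png')[140:260,145:455]; b=cv2.imread('pics/s0.png')[150:310,190:350]
A=cv2.resize(a,None,fx=2.55,fy=2.55,interpolation=cv2.INTER_CUBIC);B=cv2.resize(b,(290,290),interpolation=cv2.INTER_CUBIC)
o=np.zeros((A.shape[0]+290,A.shape[1],3),np.uint8);o[:A.shape[0]]=A;o[A.shape[0]:,:290]=B
c=cv2.resize(cv2.imread('pics/t0.png')[190:260,270:340],(290,290),interpolation=cv2.INTER_CUBIC);o[A.shape[0]:,300:590]=c
cv2.imwrite('pics/c1.png',o);print(o.shape)
for n,u,v,z in[('top',301,206,.15),('top',303,236,.02),('top',185,187,.08),('top',398,193,.05),('top',225,270,0),('side',281,185,.13)]:print(n,u,v,at_z(n,u,v,z))
E
```

```text
(596, 790, 3)
top 301 206 [ 0.55128277 -0.0264828   0.15      ]
top 303 236 [ 0.5272715  -0.03537472  0.02      ]
top 185 187 [0.60016289 0.17064099 0.08      ]
top 398 193 [ 0.60083062 -0.20236058  0.05      ]
top 225 270 [0.46703094 0.1053394  0.        ]
side 281 185 [ 0.54969905 -0.013699    0.13      ]
```

View pics/c1.png

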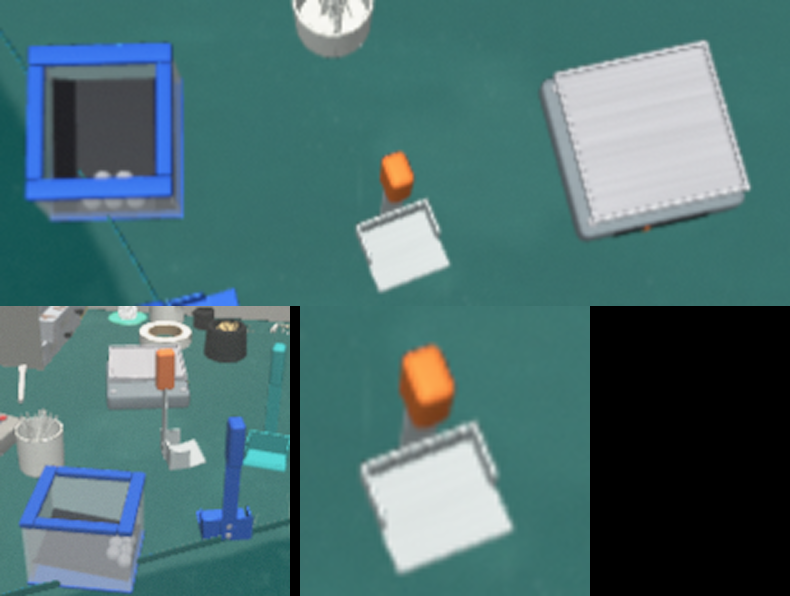

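```bash
python3 - <<'E'
from h import *
def q(l,z): return np.array([at_z('top',145+x/2.55,140+y/2.55,z) for x,y in l])
ang=lambda v:np.degrees(np.arctan2(v[1],v[0]))
j=q([(27,46),(172,44),(172,197),(27,199)],.08);print('jar',j.mean(0),ang(j[0]-j[3]),ang(j[1]-j[2]),np.linalg.norm(j-np.roll(j,1,0),axis=1))
p=q([(556,73),(706,42),(748,187),(593,222)],.052);print('pan',p.mean(0),ang(p[0]-p[3]),ang(p[1]-p[2]),np.linalg.norm(p-np.roll(p,1,0),axis=1))
nL=at_z('top',294.6,254.2,.005);nR=at_z('top',321.2,244.1,.005);e=nL-nR
print('nose mid',(nL+nR)/2,np.linalg.norm(e),'yaw of +x',ang(e)-90)
y=np.radians(ang(e)-90);print('grip from nose',(nL+nR)[:2]/2+.048*np.array([np.cos(y),np.sin(y)]),'grip top',at_z('top',300.4,205.4,.152))
from scipy.spatial.transform import Rotation as R
print(R.from_quat(state()['eef_rot']).as_matrix().round(3))
E
```

```text
jar [0.59962078 0.17217798 0.08      ] 3.2523159462311875 1.9894510850443747 [0.10707947 0.09872727 0.10729984 0.09636992]
pan [ 0.60392896 -0.20570535  0.052     ] 12.017933615339434 12.788574174826621 [0.10883523 0.10802855 0.10698905 0.1094994 ]
nose mid [ 0.50582333 -0.04497894  0.005     ] 0.05209338941110129 yaw of +x 21.45671596432456
grip from nose [ 0.55049665 -0.02742062] grip top [ 0.55176112 -0.02545553  0.152     ]
[[-0.967  0.256 -0.   ]
 [ 0.256  0.967 -0.002]
 [-0.    -0.002 -1.   ]]
```

```bash
python3 -m jog '[[-0.539,-0.56,0,-36,1],[-0.539,-0.56,0,-36,1],[-0.539,-0.56,0,-36,1],[-0.539,-0.56,0,-36,1],[-0.539,-0.56,0,-36,1],[-0.539,-0.56,0,-36,1],[-0.539,-0.56,0,-36,1],[-0.539,-0.56,0,-36,1],[-0.539,-0.56,0,-36,1],[-0.539,-0.56,0,-36,1]]' 20; cat >> h.py <<'E'
from scipy.spatial.transform import Rotation as Ro
def delta(x,y,z,yaw=None):
    "tool-axis shift to world TCP target; yaw = wanted world heading (deg) of scoop +x = minus tool x"
    s=state();M=Ro.from_quat(s['eef_rot']).as_matrix();d=M.T@(np.array([x,y,z])-s['tcp_pos'])
    cur=np.degrees(np.arctan2(-M[1,0],-M[0,0]))
    print('tcp',s['tcp_pos'].round(4),'yaw',cur.round(2),'d',d.round(4),'turn',None if yaw is None else round(-(yaw-cur),2),'F',s['contact_force'].round(1),'T',s['ft_torque'].round(2),'w',round(s['grip_width'],4),'t',s['clock'])
E
python3 -c "from h import *; delta(.551,-.0265,.165,21.5)"
```

```text
clock: 1.35
tcp_pos: [0.477, 0.1044, 0.2227]
eef_rot: [-0.184, 0.983, 0.0, 0.0]
contact_force: [0.9, -0.1, -0.0]
grip_width: 0.0879
tcp [0.477  0.1044 0.2227] yaw 21.19 d [-0.0217 -0.1488  0.0576] turn -0.31 F [ 0.9 -0.1 -0. ] T [ 0.14 -0.05 -0.07] w 0.0879 t 1.35
```

```bash
python3 -m jog '[[-0.0217,-0.149,0.0,0,1],[-0.0217,-0.149,0.0,0,1],[-0.0217,-0.149,0.0,0,1],[-0.0217,-0.149,0.05,0,1],[-0.0217,-0.149,0.05,0,1]]' ; python3 -c "
from h import *; delta(.551,-.0265,.108,21.5)
a=grab_frame('top')[150:270,240:360];b=grab_frame('side')[100:260,220:380]
cv2.imwrite('pics/c2.png',np.hstack([cv2.resize(a,(400,400)),cv2.resize(b,(400,400))])[:,:,::-1])"
```

```text
clock: 1.98
tcp_pos: [0.5476, -0.025, 0.1696]
eef_rot: [-0.183, 0.983, 0.0, -0.004]
contact_force: [0.1, 0.1, 0.3]
grip_width: 0.0877
tcp [ 0.5476 -0.025   0.1696] yaw 21.15 d [-0.0031 -0.0028  0.0616] turn -0.35 F [0.1 0.1 0.3] T [ 0.05  0.05 -0.06] w 0.0877 t 1.975
```

View pics/c2.png

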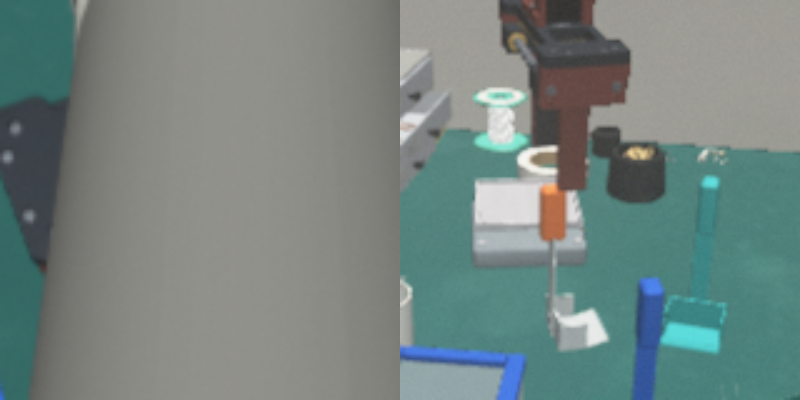

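```bash
python3 -m jog '[[-0.003,-0.003,0.03,0,1],[-0.003,-0.003,0.06,0,1],[-0.003,-0.003,0.061,0,1],[-0.003,-0.003,0.061,0,0],[-0.003,-0.003,0.061,0,0],[-0.003,-0.003,0.061,0,0],[-0.003,-0.003,0.061,0,0],[-0.003,-0.003,0.061,0,0]]' 25; python3 -c "
from h import *; delta(.551,-.0265,.108,21.5)
s=grab_frame('side')[100:260,220:380];cv2.imwrite('pics/c3.png',cv2.resize(s,(480,480))[:,:,::-1])"
```

```text
clock: 3.08
tcp_pos: [0.5544, -0.0265, 0.1118]
eef_rot: [-0.184, 0.983, 0.0, 0.0]
contact_force: [0.1, -0.2, 0.6]
grip_width: 0.0416
tcp [ 0.5544 -0.0265  0.1118] yaw 21.17 d [0.0032 0.0013 0.0038] turn -0.33 F [ 0.1 -0.2  0.6] T [ 0.06  0.01 -0.03] w 0.0416 t 3.075
```

```bash
python3 -m jog '[[0.003,0,0.003,0,0],[0.003,0,0.003,0,0],[0.003,0,0.003,0,0],[0.003,0,0.003,0,0],[0.003,0,0.003,0,0]]' 40; python3 -c "
from h import *; delta(.7,.178,.2,2.6)"
```

```text
clock: 3.75
tcp_pos: [0.5516, -0.0276, 0.1086]
eef_rot: [-0.184, 0.983, 0.0, -0.0]
contact_force: [-0.3, -0.0, 0.2]
grip_width: 0.016
tcp [ 0.5516 -0.0276  0.1086] yaw 21.18 d [-0.2126  0.1381 -0.0914] turn 18.58 F [-0.3 -0.   0.2] T [ 0.05 -0.03  0.  ] w 0.016 t 3.75
```

```bash
python3 -m jog '[[0,0,-0.06,0,0],[0,0,-0.12,0,0],[0,0,-0.15,0,0],[-0.229,0.132,-0.15,18.6,0],[-0.229,0.132,-0.15,18.6,0],[-0.229,0.132,-0.15,18.6,0],[-0.229,0.132,-0.15,18.6,0],[-0.229,0.132,-0.15,18.6,0],[-0.229,0.132,-0.09,18.6,0],[-0.229,0.132,-0.04,18.6,0]]' 40; python3 -c "
from h import *; delta(.718,.1775,.145,2.6)
snap('side','c4.png',(180,60,240,240),2)"
```

```text
clock: 5.0
tcp_pos: [0.7171, 0.1774, 0.147]
eef_rot: [-0.022, 1.0, -0.0, -0.0]
contact_force: [0.3, 0.6, -1.4]
grip_width: 0.016
tcp [0.7171 0.1774 0.147 ] yaw 2.55 d [-0.0009  0.0001  0.002 ] turn -0.05 F [ 0.3  0.6 -1.4] T [ 0.01 -0.02 -0.  ] w 0.016 t 5.0
```

View pics/c4.png

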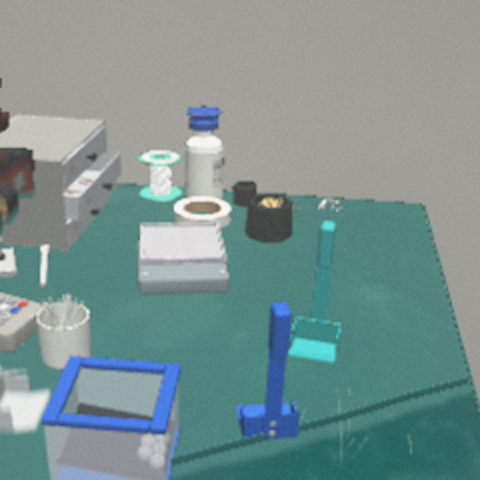

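```bash
python3 -m jog '[[0.01,0,0,0,0],[0.02,0,0,0,0],[0.03,0,0,0,0],[0.04,0,0,0,0],[0.05,0,0,0,0],[0.06,0,0,0,0],[0.07,0,0,0,0],[0.08,0,0,0,0],[0.09,0,0,0,0],[0.1,0,0,0,0]]' 10; python3 -c "
from h import *; delta(.617,.1775,.145,2.6)
snap('side','c5.png',(80,60,240,240),2.5)"
```

```text
clock: 6.3
tcp_pos: [0.6167, 0.1736, 0.1484]
eef_rot: [-0.022, 1.0, -0.0, -0.0]
contact_force: [2.9, -0.3, -2.1]
grip_width: 0.0164
tcp [0.6167 0.1736 0.1484] yaw 2.57 d [-0.0005  0.0039  0.0034] turn -0.03 F [ 2.9 -0.3 -2.1] T [ 0.06 -0.63 -0.08] w 0.0164 t 6.3
```

View pics/c5.png

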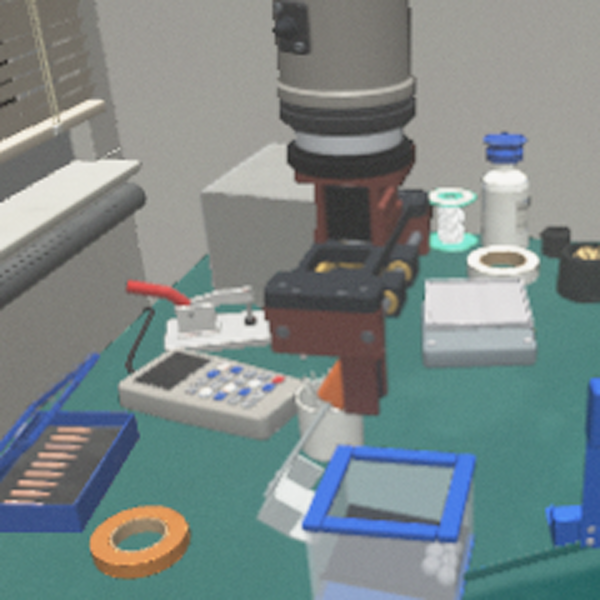

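```bash
python3 -m jog '[[0.095,0,0,0,0],[-0.012,0,0,0,0],[-0.012,0,-0.03,0,0],[-0.012,0,-0.075,0,0],[-0.012,0,-0.075,0,0]]' 50; python3 -c "
from h import *; delta(.548,.172,.215,2.6)
snap('side','c6.png',(110,140,160,160),4)
p=state()['tcp_pos'];
for th in (25,30,35,40,45):
  t=np.radians(th)
  f=lambda x,y,z:(p[0]+(x-.0245)*np.cos(t)-(z-.127)*np.sin(t), p[1]+y, p[2]+.019+(x-.0245)*np.sin(t)*1+(z-.127)*np.cos(t))
  q=proj('side',[f(-.0235,.027,.005),f(.0245,.027,.0),f(-.0235,-.027,.005),f(.0245,.0,.102)])
  print(th,((q-[110,140])*4).round())"
```

```text
clock: 6.98
tcp_pos: [0.6311, 0.1744, 0.2271]
eef_rot: [-0.022, 1.0, 0.001, 0.002]
contact_force: [-0.1, 0.2, -1.1]
grip_width: 0.0154
tcp [0.6311 0.1744 0.2271] yaw 2.55 d [0.0832 0.0013 0.0117] turn -0.05 F [-0.1  0.2 -1.1] T [ 0.02  0.1  -0.01] w 0.0154 t 6.975
25 [[406. 420.]
 [299. 379.]
 [441. 352.]
 [399. 162.]]
30 [[380. 415.]
 [275. 366.]
 [417. 348.]
 [394. 159.]]
35 [[354. 408.]
 [252. 353.]
 [393. 341.]
 [390. 156.]]
40 [[328. 399.]
 [231. 337.]
 [369. 333.]
 [385. 153.]]
45 [[303. 389.]
 [210. 320.]
 [346. 324.]
 [381. 149.]]
```

View pics/c6.png

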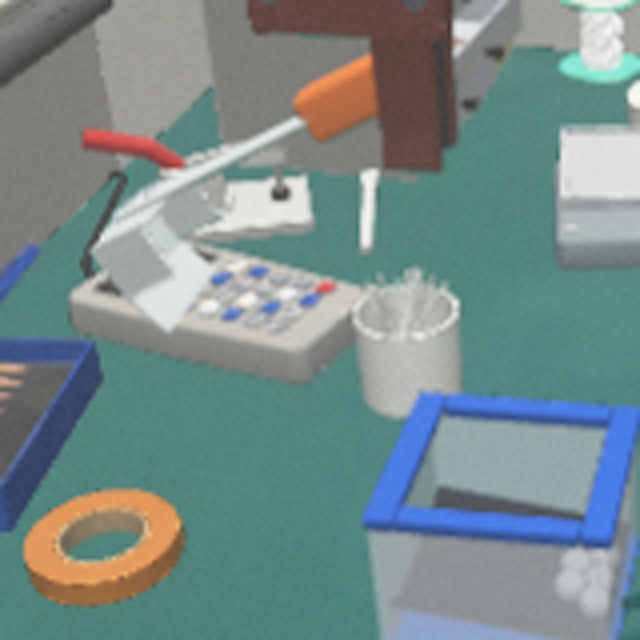

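```bash
python3 -c "
from h import *; delta(.600,-.013,.227,92.6);print(state()['qpos'].round(2))
p=state()['tcp_pos'];
for th in (55,60,65,70,75,80):
  t=np.radians(th)
  f=lambda x,y,z:(p[0]+(x-.0245)*np.cos(t)-(z-.127)*np.sin(t), p[1]+y, p[2]+.019+(x-.0245)*np.sin(t)*1+(z-.127)*np.cos(t))
  q=proj('side',[f(-.0235,.027,.005),f(-.0235,-.027,.005),f(.0245,.0,.102),f(.0245,.0,.026)])
  print(th,((q-[110,140])*4).round().tolist())"
```

```text
tcp [0.6297 0.1743 0.2249] yaw 2.56 d [ 0.0381 -0.1857 -0.0023] turn -90.04 F [-1.1 -0.5 -0.5] T [0.04 0.12 0.02] w 0.0156 t 7.025
[-0.6   0.45  0.33  1.63 -0.16  1.09  1.39]
55 [[255.0, 363.0], [301.0, 299.0], [374.0, 141.0], [241.0, 225.0]]
60 [[232.0, 348.0], [280.0, 285.0], [370.0, 137.0], [228.0, 208.0]]
65 [[210.0, 331.0], [259.0, 269.0], [368.0, 132.0], [216.0, 191.0]]
70 [[190.0, 312.0], [240.0, 251.0], [365.0, 128.0], [206.0, 173.0]]
75 [[170.0, 293.0], [222.0, 232.0], [363.0, 123.0], [197.0, 154.0]]
80 [[152.0, 271.0], [206.0, 212.0], [362.0, 118.0], [189.0, 134.0]]
```

```bash
python3 -c "
from h import *
from scipy.optimize import least_squares
p=np.array([.6305,.1744,.2265])
o=np.array([[172,332],[212,272],[297,97],[316,140]])/4+[110,140]
B=np.array([[-.0235,.027,.005],[-.0235,-.027,.005],[.0355,.008,.102],[.0135,.008,.102]])
def g(v):
  t=v[0];x=B[:,0]-.0245;z=B[:,2]-.127
  return np.c_[p[0]+v[1]+x*np.cos(t)-z*np.sin(t),p[1]+v[3]+B[:,1],p[2]+.019+v[2]+x*np.sin(t)+z*np.cos(t)]
r=least_squares(lambda v:np.r_[(proj('side',g(v))-o).ravel(),v[3]/.003],[1.1,0,0,0]);t=r.x[0]
print(np.degrees(t),r.x[1:],r.fun.round(1),'pivot in scoop dx,dz:', -r.x[1]*np.cos(t)-r.x[2]*np.sin(t), r.x[1]*np.sin(t)-r.x[2]*np.cos(t))"
```

```text
61.07829118524664 [0.02236075 0.00631387 0.00236197] [-0.5 -1.4  2.5 -1.9 -2.3  1.   0.7  1.8  0.8] pivot in scoop dx,dz: -0.016340384443713996 0.01651847370463614
```

```bash
python3 -m jog '[[0.005,-0.02,0,-10,0],[0.01,-0.04,0,-20,0],[0.014,-0.06,0,-30,0],[0.018,-0.08,0,-40,0],[0.022,-0.1,0,-50,0],[0.026,-0.12,0,-60,0],[0.03,-0.145,0,-70,0],[0.034,-0.17,0,-80,0],[0.038,-0.195,0,-90,0],[0.038,-0.195,0,-90,0]]' 50; python3 -c "
from h import *; delta(.600,-.0225,.096,92.6)
snap('side','c7.png',(180,120,190,150),4)"
```

```text
clock: 8.28
tcp_pos: [0.5977, -0.0204, 0.2195]
eef_rot: [0.72, -0.694, -0.003, 0.004]
contact_force: [-0.3, -0.6, -2.3]
grip_width: 0.0154
tcp [ 0.5977 -0.0204  0.2195] yaw 92.12 d [ 0.0021 -0.0033  0.1234] turn -0.48 F [-0.3 -0.6 -2.3] T [-0.04  0.05 -0.04] w 0.0154 t 8.275
```

View pics/c7.png

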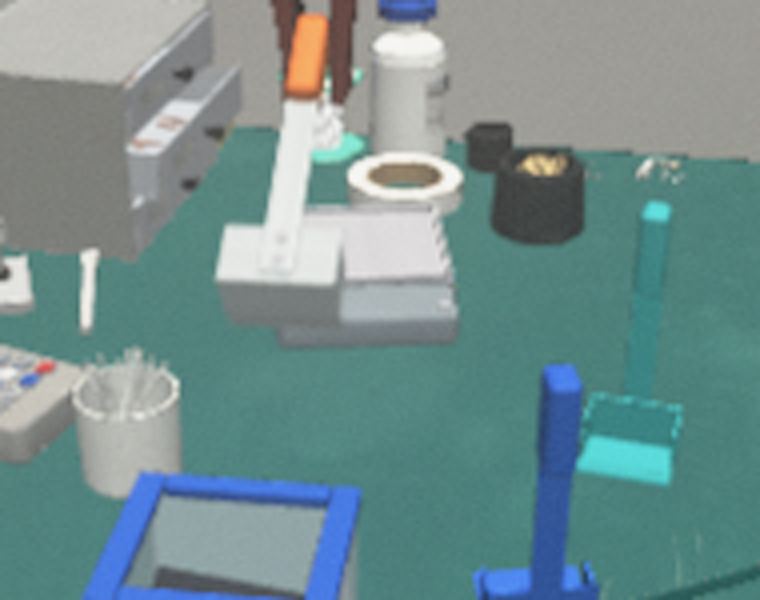

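```bash
python3 -m jog '[[0.002,-0.003,0.06,-0.5,0],[0.002,-0.003,0.115,-0.5,0],[0.002,-0.003,0.123,-0.5,0],[0.002,-0.003,0.123,-0.5,0]]' 18 && python3 -m jog '[[-0.012,0,-0.003,0,0],[-0.024,0,-0.01,0,0],[-0.036,0,-0.017,0,0],[-0.048,0,-0.023,0,0],[-0.06,0,-0.028,0,0],[-0.072,0,-0.032,0,0],[-0.084,0,-0.035,0,0],[-0.096,0,-0.037,0,0],[-0.108,0,-0.037,0,0],[-0.118,0,-0.037,0,0]]' 18; python3 -c "
from h import *; delta(.600,.095,.131,92.6)
snap('side','c8.png',(180,120,190,150),4)"
```

```text
clock: 8.82
tcp_pos: [0.6026, -0.0219, 0.0993]
eef_rot: [0.722, -0.692, -0.001, 0.002]
contact_force: [0.2, -0.2, -0.4]
grip_width: 0.0159
clock: 10.07
tcp_pos: [0.5974, 0.0964, 0.1356]
eef_rot: [0.722, -0.692, -0.002, 0.002]
contact_force: [0.6, -3.5, 1.9]
grip_width: 0.016
tcp [0.5974 0.0964 0.1356] yaw 92.42 d [ 0.0015 -0.0026  0.0046] turn -0.18 F [ 0.6 -3.5  1.9] T [-1.16 -0.02 -0.01] w 0.016 t 10.075
```

View pics/c8.png

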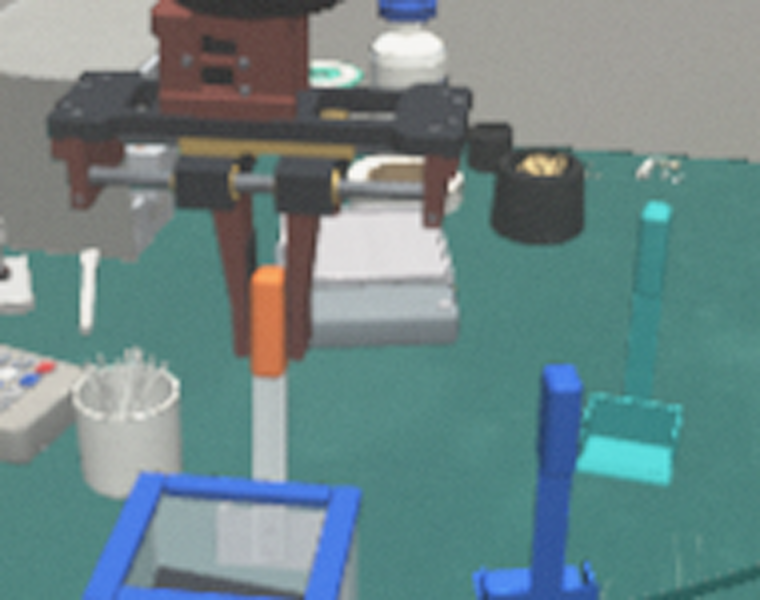

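```bash
python3 -m jog '[[0.006,0,0,0,0],[0.006,0,0.01,0,0],[0.006,0,0.01,0,0]]' 12; python3 - <<'E'
from h import *
im=grab_frame('side');cv2.imwrite('pics/s9.png',im[:,:,::-1])
h=cv2.cvtColor(im,cv2.COLOR_RGB2HSV);m=((h[...,0]<14)&(h[...,1]>190)&(h[...,2]>150)).astype(np.uint8)
m[:, :215]=0;m[:,280:]=0
v,u=np.nonzero(m);print('orange',u.min(),u.max(),v.min(),v.max())
p=state()['tcp_pos']
# scoop frame heading 92.4 ; assume upright; bottom z h, back face y
for zb in (0,.01,.02,.03):
  print(zb,proj('side',[(p[0],.110,zb+.152),(p[0],.121,zb+.102),(p[0],.11,zb+.102)]).round(1).tolist())
delta(0,0,0)
E
```

```text
clock: 10.5
tcp_pos: [0.597, 0.0893, 0.1245]
eef_rot: [0.722, -0.692, -0.002, 0.002]
contact_force: [0.6, -0.2, -0.8]
grip_width: 0.0159Traceback (most recent call last):
  File "<stdin>", line 5, in <module>
    return umr_minimum(a, axis, None, out, keepdims, initial, where)
ValueError: zero-size array to reduction operation minimum which has no identity
```

```bash
python3 - <<'E'
from h import *
im=cv2.imread('pics/s9.png').astype(int)
m=(im[...,2]>im[...,1]*1.8)&(im[...,2]>150);m[:,:215]=0;m[:,290:]=0
v,u=np.nonzero(m);print('orange',len(u),u.min(),u.max(),v.min(),v.max())
for r in range(v.min(),v.max()+1,4):print(r,u[v==r].min(),u[v==r].max())
p=state()['tcp_pos']
for zb in (0,.01,.02,.03):
  print(zb,proj('side',[(p[0],.110,zb+.152),(p[0],.110,zb+.102)]).round(1).tolist())
delta(0,0,0)
print(im[100:104,250].tolist())
E
```

```text
Traceback (most recent call last):
ValueError: zero-size array to reduction operation minimum which has no identity
```

```bash
python3 - <<'E'
from h import *
im=cv2.imread('pics/s9.png').astype(int)
for r in range(180,230,6):print(r,im[r,236:262:4].tolist())
p=state()['tcp_pos']
for zb in (0,.01,.02,.03):
  print(zb,proj('side',[(p[0],.110,zb+.152),(p[0],.110,zb+.102)]).round(1).tolist())
E
```

```text
180 [[68, 73, 101], [69, 74, 102], [89, 92, 83], [131, 136, 93], [161, 160, 171], [70, 75, 102], [90, 93, 110]]
186 [[91, 94, 94], [73, 76, 105], [56, 55, 55], [128, 130, 102], [92, 92, 105], [71, 76, 103], [189, 189, 193]]
192 [[126, 131, 85], [67, 71, 99], [61, 83, 125], [99, 167, 246], [72, 96, 153], [70, 73, 101], [164, 160, 155]]
198 [[124, 130, 83], [71, 75, 102], [70, 99, 161], [76, 120, 209], [69, 86, 131], [68, 70, 99], [190, 186, 178]]
204 [[125, 131, 84], [71, 75, 102], [68, 98, 156], [77, 120, 208], [69, 87, 130], [66, 71, 95], [126, 123, 116]]
210 [[127, 132, 85], [77, 81, 98], [70, 96, 156], [80, 121, 207], [66, 85, 129], [72, 75, 101], [131, 139, 89]]
216 [[132, 136, 87], [131, 136, 86], [95, 113, 150], [81, 118, 199], [123, 132, 138], [130, 138, 88], [132, 137, 88]]
222 [[130, 136, 83], [130, 135, 85], [154, 158, 129], [192, 192, 185], [165, 165, 150], [130, 135, 86], [133, 140, 90]]
228 [[133, 138, 86], [132, 136, 86], [149, 151, 120], [190, 190, 181], [165, 166, 150], [134, 140, 87], [132, 138, 86]]
0 [[245.9, 201.4], [246.7, 224.5]]
0.01 [[245.7, 196.6], [246.5, 220.0]]
0.02 [[245.5, 191.8], [246.4, 215.4]]
0.03 [[245.4, 186.8], [246.2, 210.8]]
```

```bash
python3 -m jog '[[0,0,0.004,0,0],[0,0,0.008,0,0],[0,0,0.012,0,0]]' 4; python3 -c "
from h import *; delta(0,0,0)"; 
```

```text
clock: 10.92
tcp_pos: [0.5979, 0.0895, 0.1137]
eef_rot: [0.722, -0.692, -0.001, 0.002]
contact_force: [-0.9, 0.4, 4.0]
grip_width: 0.0162
tcp [0.5979 0.0895 0.1137] yaw 92.39 d [0.0644 0.6006 0.1161] turn None F [-0.9  0.4  4. ] T [0.06 0.17 0.01] w 0.0162 t 10.925
```

```bash
python3 -m jog '[[0,0,0,0,0.4],[0,0,0,0,0.4],[0,0,-0.001,0,0.4]]' 4; python3 -c "
from h import *; delta(0,0,0)
a=grab_frame('top');b=grab_frame('side')
cv2.imwrite('pics/c10.png',np.hstack([cv2.resize(a[150:260,170:290],None,fx=3.3,fy=3.3,interpolation=cv2.INTER_CUBIC),cv2.resize(b[160:270,200:320],None,fx=3.3,fy=3.3,interpolation=cv2.INTER_CUBIC)])[:,:,::-1])"
```

```text
clock: 11.3
tcp_pos: [0.5981, 0.0895, 0.1152]
eef_rot: [0.722, -0.692, -0.001, 0.001]
contact_force: [-0.1, 0.7, -0.4]
grip_width: 0.0351
tcp [0.5981 0.0895 0.1152] yaw 92.39 d [0.0644 0.6008 0.1174] turn None F [-0.1  0.7 -0.4] T [ 0.08  0.07 -0.02] w 0.0351 t 11.3
```

View pics/c10.png

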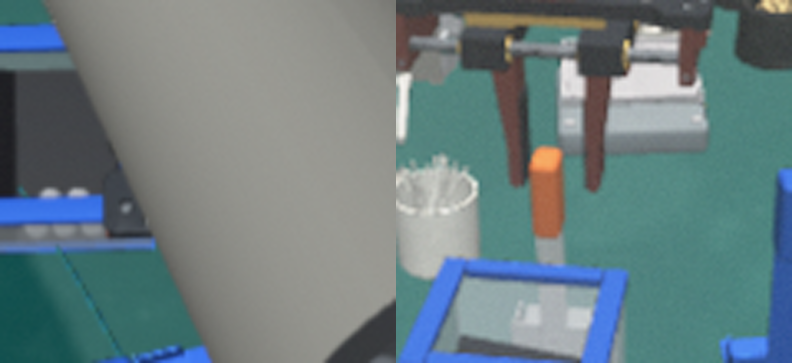

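```bash
python3 -c "
from h import *
for (u,v,z) in ((546,154,.152),(532,236,.102),(562,238,.102),(565,152,.152)): print(at_z('side',200+(u-396)/3.3,160+v/3.3,z))
print(proj('side',[(.598,.0895+.01,.1152)]), 200+(555-396)/3.3,160+186.5/3.3)
delta(0,0,0)"
```

```text
[0.59367956 0.129277   0.152     ]
[0.60187073 0.13576178 0.102     ]
[0.58485837 0.13494079 0.102     ]
[0.58396754 0.12532947 0.152     ]
[[247.35775436 215.71180159]] 248.1818181818182 216.5151515151515
tcp [0.5981 0.0895 0.1152] yaw 92.39 d [0.0644 0.601  0.1174] turn None F [-0.6  0.3  0.3] T [ 0.08  0.06 -0.01] w 0.035 t 11.4
```

```bash
python3 -m jog '[[0,0,-0.05,0,0.4],[0,0,-0.07,0,0.4],[0.06,0,-0.07,0,0.6],[0.12,0,-0.07,0,1],[0.18,0,-0.07,0,1],[0.22,0,-0.07,0,1],[0.22,0,-0.07,0,1]]'; python3 - <<'E'
from h import *
im=grab_frame('top')[:,:,::-1].astype(int);cv2.imwrite('pics/t11.png',im)
m=(im[...,2]>im[...,0]*2.0)&(im[...,2]>140)&(im[...,1]<im[...,2]*.65)
m[:150]=0;m[280:]=0;m[:,150:];m[:,:200]=0;m[:,340:]=0
v,u=np.nonzero(m);print(len(u),u.min(),u.max(),v.min(),v.max(),u.mean(),v.mean())
print(at_z('top',u.mean(),v.mean(),.135))
delta(.598,.11,.2)
print(proj('top',[(.598,y,z) for y in(.105,.115,.125) for z in (.102,.152)]).round(1).tolist())
c=cv2.resize(im[160:260,180:300].astype(np.uint8),(720,600),interpolation=cv2.INTER_CUBIC);cv2.imwrite('pics/c11.png',c)
E
```

```text
clock: 12.28
tcp_pos: [0.6064, -0.1397, 0.1841]
eef_rot: [0.717, -0.697, -0.001, 0.002]
contact_force: [0.9, 0.3, 0.3]
grip_width: 0.0816
87 205 218 175 184 211.83908045977012 179.5632183908046
[0.59780497 0.11781957 0.135     ]
tcp [ 0.6067 -0.1348  0.1844] yaw 91.94 d [-0.245   0.0004 -0.0155] turn None F [-0.2  0.2 -0.3] T [0.07 0.12 0.03] w 0.0854 t 12.325
[[221.8, 185.1], [218.6, 176.5], [215.9, 185.0], [212.3, 176.4], [209.9, 185.0], [206.1, 176.4]][ WARN:0@2.556] global loadsave.cpp:1063 imwrite_ Unsupported depth image for selected encoder is fallbacked to CV_8U.
```

```bash
python3 -m jog '[[-0.06,0,0,-0.5,0.6],[-0.12,0,0,-0.5,0.6],[-0.18,0,0,-0.5,0.6],[-0.24,0,0,-0.5,0.6],[-0.251,0,0,-0.5,0.6],[-0.251,0,0,-0.5,0.6],[-0.251,0,0,-0.5,0.6]]' 40; python3 -c "
from h import *; delta(.598,.116,.108,92.4)"
```

```text
clock: 13.2
tcp_pos: [0.5971, 0.1189, 0.1847]
eef_rot: [0.724, -0.69, -0.001, 0.002]
contact_force: [0.4, -0.3, -0.4]
grip_width: 0.0528
tcp [0.5971 0.1189 0.1847] yaw 92.81 d [ 0.0028 -0.0011  0.0767] turn 0.41 F [ 0.4 -0.3 -0.4] T [ 0.06  0.05 -0.02] w 0.0528 t 13.2
```

```bash
python3 -m jog '[[0.003,-0.001,0.05,0.4,0.6],[0.003,-0.001,0.077,0.4,0.6],[0.003,-0.001,0.077,0.4,0],[0.003,-0.001,0.077,0.4,0],[0.003,-0.001,0.077,0.4,0],[0.003,-0.001,0.077,0.4,0],[0.003,-0.001,0.077,0.4,0],[0.003,-0.001,0.077,0.4,0]]' 40; python3 -c "
from h import *; delta(.598,.116,.108,92.4)
delta(.72,.1775,.26,2.6)"
```

```text
clock: 14.2
tcp_pos: [0.5981, 0.1176, 0.1086]
eef_rot: [0.722, -0.692, -0.001, 0.001]
contact_force: [-0.4, 0.4, 6.1]
grip_width: 0.0158
tcp [0.5981 0.1176 0.1086] yaw 92.49 d [0.0016 0.0002 0.0006] turn 0.09 F [-0.4  0.4  6.1] T [-0.14  0.27  0.01] w 0.0158 t 14.2
tcp [0.5981 0.1176 0.1086] yaw 92.49 d [-0.0544 -0.1239 -0.1518] turn 89.89 F [-0.4  0.4  6.1] T [-0.14  0.27  0.01] w 0.0158 t 14.2
```

```bash
python3 -m jog '[[0.006,0,-0.05,0,0],[0.006,0,-0.11,0,0],[0,0,-0.15,10,0],[-0.01,-0.02,-0.15,20,0],[-0.02,-0.04,-0.15,30,0],[-0.03,-0.06,-0.15,40,0],[-0.04,-0.08,-0.15,50,0],[-0.045,-0.1,-0.15,60,0],[-0.05,-0.12,-0.15,70,0],[-0.054,-0.124,-0.15,80,0]]' 40; python3 -c "
from h import *; delta(.72,.1775,.145,2.6)"
```

```text
clock: 15.45
tcp_pos: [0.7205, 0.177, 0.2561]
eef_rot: [-0.106, 0.994, -0.0, -0.003]
contact_force: [0.7, 0.1, -1.6]
grip_width: 0.016
tcp [0.7205 0.177  0.2561] yaw 12.16 d [-0.0002  0.0005  0.1111] turn 9.56 F [ 0.7  0.1 -1.6] T [ 0.03 -0.   -0.03] w 0.016 t 15.45
```

```bash
python3 -m jog '[[0,0,0.05,9.6,0],[0,0,0.1,9.6,0],[0,0,0.111,9.6,0],[0,0,0.111,9.6,0]]' 12 && python3 -m jog '[[0.012,0,0,0,0],[0.024,0,0,0,0],[0.036,0,0,0,0],[0.048,0,0,0,0],[0.06,0,0,0,0],[0.07,0,0,0,0],[0.08,0,0,0,0],[0.09,0,0,0,0],[0.1,0,0,0,0],[0.1,0,0,0,0]]' 12; python3 -c "
from h import *; delta(.62,.173,.145,2.6)"
```

```text
clock: 15.95
tcp_pos: [0.7195, 0.177, 0.1465]
eef_rot: [-0.025, 1.0, -0.0, -0.002]
contact_force: [0.5, 0.4, -0.9]
grip_width: 0.0158
clock: 17.2
tcp_pos: [0.6182, 0.1716, 0.1466]
eef_rot: [-0.025, 1.0, -0.001, -0.003]
contact_force: [0.7, 0.5, 0.3]
grip_width: 0.0159
tcp [0.6182 0.1716 0.1466] yaw 2.92 d [-0.0018  0.0013  0.0016] turn 0.32 F [0.7 0.5 0.3] T [ 0.03 -0.03 -0.01] w 0.0159 t 17.2
```

```bash
python3 -m jog '[[0,0,0,0,0],[-0.02,0,0,0,0],[-0.02,0,-0.04,0,0],[-0.02,0,-0.075,0,0],[-0.02,0,-0.075,0,0]]' 50; python3 - <<'E'
from h import *
delta(.62,.173,.145,2.6)
im=grab_frame('side')[:,:,::-1];cv2.imwrite('pics/s12.png',im)
cv2.imwrite('pics/c12.png',cv2.resize(im[130:290,110:270],None,fx=4,fy=4,interpolation=cv2.INTER_CUBIC)[:600])
p=state()['tcp_pos']
for th in (25,30,35,40,45):
  t=np.radians(th)
  f=lambda x,y,z:(p[0]+(x-.0245)*np.cos(t)-(z-.127)*np.sin(t), p[1]+y, p[2]+.019+(x-.0245)*np.sin(t)+(z-.127)*np.cos(t))
  q=proj('side',[f(-.0235,.027,.005),f(-.0235,-.027,.005),f(.0355,.008,.102),f(.0135,.008,.102)])
  print(th,((q-[110,130])*4).round().tolist())
E
```

```text
clock: 17.82
tcp_pos: [0.6413, 0.1739, 0.2247]
eef_rot: [-0.025, 1.0, 0.001, 0.0]
contact_force: [0.1, 0.5, -1.0]
grip_width: 0.0156
tcp [0.6413 0.1739 0.2247] yaw 2.89 d [0.0214 0.0001 0.0797] turn 0.29 F [ 0.1  0.5 -1. ] T [ 0.02  0.01 -0.01] w 0.0156 t 17.825
25 [[383.0, 460.0], [420.0, 393.0], [344.0, 200.0], [394.0, 225.0]]
30 [[357.0, 455.0], [396.0, 389.0], [340.0, 196.0], [388.0, 224.0]]
35 [[331.0, 449.0], [372.0, 383.0], [336.0, 191.0], [382.0, 223.0]]
40 [[306.0, 440.0], [348.0, 375.0], [333.0, 186.0], [377.0, 221.0]]
45 [[281.0, 430.0], [325.0, 365.0], [330.0, 181.0], [371.0, 219.0]]
```

View pics/c12.png

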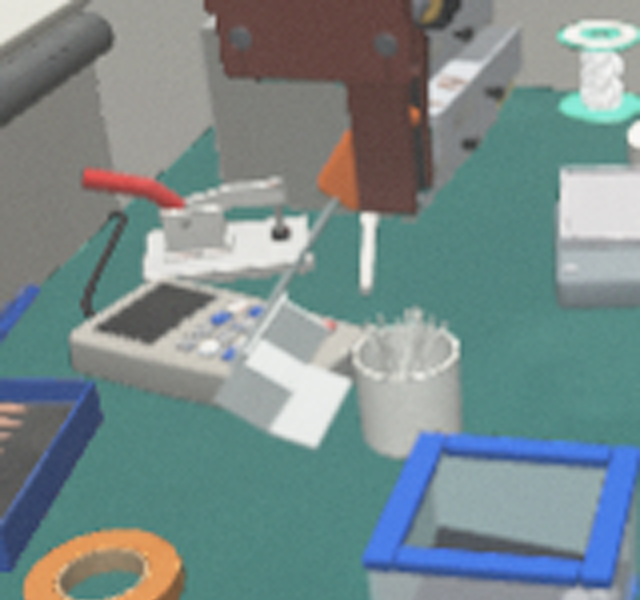

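```bash
python3 -m jog '[[0.04,0,0,0.3,0],[0.081,0,0,0.3,0],[0.081,0,0,0.3,0],[0.081,0,0,0.3,0],[0.081,0,0.05,0.3,0],[0.081,0,0.09,0.3,0],[0.081,0,0.1,0.3,0],[0.081,0,0.1,0.3,0]]' 50; python3 -c "
from h import *; delta(.579,.171,.124,2.6)"
```

```text
clock: 18.88
tcp_pos: [0.5592, 0.169, 0.1219]
eef_rot: [-0.023, 1.0, -0.0, -0.002]
contact_force: [0.3, -0.1, -0.5]
grip_width: 0.0157
tcp [0.5592 0.169  0.1219] yaw 2.59 d [-0.0199  0.0011 -0.0022] turn -0.01 F [ 0.3 -0.1 -0.5] T [-0.    0.03  0.01] w 0.0157 t 18.875
```

```bash
python3 -m jog '[[-0.005,0.001,-0.002,0,0],[-0.01,0.001,-0.002,0,0],[-0.014,0.001,-0.002,0,0],[-0.017,0.001,-0.002,0,0]]' 12; python3 -c "
from h import *; delta(.579,.171,.124,2.6)"
```

```text
clock: 19.38
tcp_pos: [0.5751, 0.1705, 0.124]
eef_rot: [-0.023, 1.0, -0.0, -0.003]
contact_force: [-2.9, -0.6, 1.7]
grip_width: 0.0163
tcp [0.5751 0.1705 0.124 ] yaw 2.6 d [-0.0039  0.0004  0.    ] turn -0.0 F [-2.9 -0.6  1.7] T [ 0.    0.93 -0.03] w 0.0163 t 19.375
```

```bash
python3 -m jog '[[-0.002,0,0,0,0],[-0.003,0,0,0,0]]' 12; python3 - <<'E'
from h import *
delta(.553,.17,.124,2.6)
im=grab_frame('side')[:,:,::-1];cv2.imwrite('pics/s13.png',im)
c=im.astype(int);m=(c[...,2]>c[...,0]*1.5)&(c[...,2]>150)&(c[...,1]<c[...,2]*.75)
v,u=np.nonzero(m[150:290,190:300]);v+=150;u+=190;print(len(u),u.min(),u.max(),v.min(),v.max())
for r in range(v.min(),v.max()+1,3):print(r,u[v==r].min() if (v==r).any() else '',u[v==r].max() if (v==r).any() else '')
p=state()['tcp_pos']
for th in (25,30,35,40):
  t=np.radians(th)
  f=lambda x,y,z:(p[0]+(x-.0245)*np.cos(t)-(z-.127)*np.sin(t), p[1]+y, p[2]+.019+(x-.0245)*np.sin(t)+(z-.127)*np.cos(t))
  print(th,proj('side',[f(.0355,.008,.102),f(.0135,.008,.102),f(.0135,.008,.152),f(.0245,0,.09),f(.0245,0,.05)]).round(1).tolist())
E
```

```text
clock: 19.62
tcp_pos: [0.5783, 0.1705, 0.1239]
eef_rot: [-0.023, 1.0, -0.0, -0.002]
contact_force: [-4.1, 0.0, 0.6]
grip_width: 0.0161
tcp [0.5783 0.1705 0.1239] yaw 2.6 d [ 0.0253  0.0006 -0.    ] turn -0.0 F [-4.1  0.   0.6] T [ 0.    0.94 -0.01] w 0.0161 t 19.625
110 190 261 152 236
152 261 261
155 260 260
158 259 259
161  
164  
167  
170  
173  
176  
179  
182  
185  
188  
191  
194  
197  
200  
203  
206  
209  
212 190 192
215  
218  
221 238 240
224 236 240
227 234 240
230 233 240
233 233 240
236 239 240
25 [[236.5, 233.9], [248.0, 239.5], [259.7, 218.1], [240.8, 239.1], [232.4, 254.7]]
30 [[235.7, 233.0], [246.7, 239.3], [260.6, 219.2], [239.1, 238.2], [229.2, 253.0]]
35 [[234.9, 231.9], [245.3, 239.0], [261.3, 220.3], [237.6, 237.3], [226.0, 251.1]]
40 [[234.2, 230.8], [244.0, 238.6], [262.0, 221.4], [236.1, 236.2], [223.0, 249.0]]
```

```bash
python3 - <<'E'
from h import *
def run(f,p):
  c=cv2.imread(f).astype(float);d=c[...,2]-c[...,0]
  pts=[]
  for r in range(217,232):
    row=d[r,225:246];i=[k for k in range(len(row)-1) if row[k]<55<=row[k+1]]
    if i:k=i[0];pts.append((225+k+(55-row[k])/(row[k+1]-row[k]),r))
  pts=np.array(pts);print(pts.round(1).tolist())
  for r in (240,246,252,258):print(r,c[r,216:244,1].astype(int).tolist())
  for th in (24,27,30,33,36,39):
    t=np.radians(th)
    g=lambda x,y,z:(p[0]+(x-.0245)*np.cos(t)-(z-.127)*np.sin(t), p[1]+y, p[2]+.019+(x-.0245)*np.sin(t)+(z-.127)*np.cos(t))
    a,b=proj('side',[g(.0355,.008,.102),g(.0355,.008,.13)]);print(th,(-(b-a)[0]/(b-a)[1]).round(3),a.round(1))
run('pics/s13.png',[.5783,.1705,.1239])
E
```

```text
[[238.8, 219.0], [238.1, 220.0], [237.6, 221.0], [236.9, 222.0], [236.2, 223.0], [235.6, 224.0], [234.9, 225.0], [234.2, 226.0], [233.6, 227.0], [233.0, 228.0], [232.6, 229.0], [232.1, 230.0], [231.9, 231.0]]
240 [129, 128, 127, 128, 114, 112, 124, 128, 126, 126, 131, 127, 126, 125, 128, 145, 169, 175, 149, 131, 132, 129, 127, 130, 125, 127, 125, 120]
246 [129, 121, 97, 131, 167, 172, 171, 168, 169, 171, 169, 172, 176, 178, 164, 164, 167, 169, 169, 170, 169, 170, 163, 158, 159, 157, 150, 147]
252 [105, 135, 157, 170, 173, 168, 169, 171, 178, 176, 160, 155, 164, 168, 171, 164, 171, 170, 169, 169, 167, 171, 170, 167, 168, 168, 168, 167]
258 [143, 141, 152, 163, 178, 181, 164, 157, 165, 168, 157, 181, 193, 194, 195, 180, 169, 169, 172, 171, 168, 170, 170, 172, 167, 170, 168, 168]
24 0.492 [236.8 234.1]
27 0.573 [236.3 233.5]
30 0.661 [235.7 232.9]
33 0.755 [235.2 232.3]
36 0.857 [234.8 231.7]
39 0.97 [234.4 231. ]
```

```bash
python3 -m jog '[[0.003,0,0,0,0],[0.006,0,0.002,0,0],[0.01,0,0.003,0,0],[0.014,0,0.004,0,0],[0.017,0,0.005,0,0],[0.02,0,0.005,0,0],[0.023,0,0.006,0,0],[0.026,0,0.006,0,0]]' 40; python3 -c "
from h import *; delta(.53,.169,.115,2.6)"
```

```text
clock: 20.68
tcp_pos: [0.5526, 0.1697, 0.1183]
eef_rot: [-0.023, 1.0, -0.0, -0.002]
contact_force: [0.8, 1.9, 1.2]
grip_width: 0.016
tcp [0.5526 0.1697 0.1183] yaw 2.59 d [0.0226 0.0003 0.0033] turn -0.01 F [0.8 1.9 1.2] T [ 0.44 -0.34  0.12] w 0.016 t 20.675
```

```bash
python3 -m jog '[[0.002,0.0015,-0.0005,0,0],[0.005,0.0015,0,0,0],[0.008,0.0015,0.0005,0,0],[0.011,0.0015,0.001,0,0],[0.014,0.0015,0.0015,0,0],[0.017,0.0015,0.002,0,0],[0.02,0.0015,0.0025,0,0]]' 40; python3 -c "
from h import *; delta(.53,.169,.115,2.6)"
```

```text
clock: 21.55
tcp_pos: [0.532, 0.1699, 0.1155]
eef_rot: [-0.023, 1.0, -0.0, -0.002]
contact_force: [0.6, -0.6, -2.5]
grip_width: 0.0158
tcp [0.532  0.1699 0.1155] yaw 2.59 d [ 0.002  -0.0008  0.0005] turn -0.01 F [ 0.6 -0.6 -2.5] T [ 0.03 -0.08 -0.06] w 0.0158 t 21.55
```

```bash
python3 -m jog '[[0.003,0,0.001,0,0],[0.006,0,0.0015,0,0],[0.009,0,0.002,0,0],[0.011,0,0.002,0,0]]' 25; python3 -c "
from h import *; delta(.53,.169,.115,2.6)
im=grab_frame('side')[:,:,::-1];cv2.imwrite('pics/s14.png',im)"
```

```text
clock: 22.05
tcp_pos: [0.5224, 0.1697, 0.1139]
eef_rot: [-0.022, 1.0, 0.0, -0.001]
contact_force: [5.5, 0.6, -3.3]
grip_width: 0.0158
tcp [0.5224 0.1697 0.1139] yaw 2.58 d [-0.0076 -0.001  -0.0011] turn -0.02 F [ 5.5  0.6 -3.3] T [ 0.24 -1.61 -0.04] w 0.0158 t 22.05
```

```bash
python3 -m jog '[[0,0,0.001,0,0],[-0.006,0,0.001,0,0],[-0.012,0,0.001,0,0],[-0.018,0,0,0,0],[-0.024,0,0,0,0],[-0.03,0,0,0,0],[-0.036,0,0,0,0],[-0.042,0,0,0,0],[-0.048,0,0,0,0],[-0.054,0,0.001,0,0]]' 4; python3 - <<'E'
from h import *
delta(.5825,.169,.112,2.6)
im=grab_frame('side')[:,:,::-1];cv2.imwrite('pics/s15.png',im)
c=im.astype(float);d=c[...,2]-c[...,0]
for r in range(216,244,3):
  row=d[r,215:275];i=[k for k in range(len(row)-1) if (row[k]<55)!=(row[k+1]<55)];print(r,[215+k for k in i])
p=state()['tcp_pos']
for th in (0,8,15,25,35):
    t=np.radians(th)
    g=lambda x,y,z:(p[0]+(x-.0245)*np.cos(t)-(z-.127)*np.sin(t), p[1]+y, p[2]+.019+(x-.0245)*np.sin(t)+(z-.127)*np.cos(t))
    print(th,proj('side',[g(.0355,.008,.102),g(.0355,.008,.14),g(.0135,.008,.102)]).round(1).tolist())
E
```

```text
clock: 23.35
tcp_pos: [0.5758, 0.1721, 0.1126]
eef_rot: [-0.023, 1.0, -0.0, -0.002]
contact_force: [-1.5, 1.4, 4.8]
grip_width: 0.0158
tcp [0.5758 0.1721 0.1126] yaw 2.6 d [-0.0065 -0.0034  0.0006] turn -0.0 F [-1.5  1.4  4.8] T [ 0.14  0.21 -0.03] w 0.0158 t 23.35
216 []
219 []
222 []
225 []
228 [240, 242]
231 [240, 242]
234 [239, 242]
237 [239, 242]
240 []
243 []
0 [[243.1, 243.8], [242.3, 225.3], [255.5, 245.0]]
8 [[241.2, 242.8], [243.4, 224.7], [253.5, 245.4]]
15 [[239.6, 241.7], [244.5, 224.3], [251.7, 245.6]]
25 [[237.6, 240.0], [246.1, 224.0], [249.0, 245.5]]
35 [[236.0, 238.0], [247.7, 223.9], [246.4, 245.0]]
```

```bash
python3 -m jog '[[-0.004,-0.001,0.001,0,0],[-0.008,-0.001,0.001,0,0],[-0.012,-0.001,0.001,0,0],[-0.016,-0.001,0.001,0,0],[-0.02,-0.001,0.001,0,0],[-0.024,-0.001,0.001,0,0],[-0.028,-0.001,0.001,0,0]]' 4; cat > ed.py <<'E'
from h import *
delta(.6,.172,.112,2.6)
im=grab_frame('side')[:,:,::-1];cv2.imwrite('pics/s16.png',im)
c=im.astype(float);d=c[...,2]-c[...,0]
p=state()['tcp_pos'];a=int(proj('side',[p+[0,0,.019]])[0,1])
for r in range(a-12,a+18,3):
  row=d[r,200:275];i=[round(200+k+(55-row[k])/(row[k+1]-row[k]),1) for k in range(len(row)-1) if (row[k]<55)!=(row[k+1]<55)];print(r,i)
for th in (-10,0,8,15,25):
    t=np.radians(th)
    g=lambda x,y,z:(p[0]+(x-.0245)*np.cos(t)-(z-.127)*np.sin(t), p[1]+y, p[2]+.019+(x-.0245)*np.sin(t)+(z-.127)*np.cos(t))
    print(th,proj('side',[g(.0355,.008,.102),g(.0355,.008,.14),g(.0135,.008,.102)]).round(1).tolist())
E
python3 ed.py
```

```text
clock: 24.28
tcp_pos: [0.6032, 0.1727, 0.1112]
eef_rot: [-0.023, 1.0, -0.0, -0.002]
contact_force: [-1.3, 1.9, 4.1]
grip_width: 0.0161
tcp [0.6032 0.1727 0.1112] yaw 2.62 d [ 0.0033 -0.0006 -0.0007] turn 0.02 F [-1.3  1.9  4.1] T [ 0.59  0.45 -0.01] w 0.0161 t 24.275
217 []
220 []
223 []
226 []
229 []
232 []
235 []
238 []
241 []
244 []
-10 [[230.5, 244.1], [225.6, 225.6], [242.5, 243.4]]
0 [[228.0, 243.1], [226.7, 224.7], [240.2, 244.3]]
8 [[226.0, 242.1], [227.8, 224.1], [238.2, 244.7]]
15 [[224.4, 241.0], [228.8, 223.7], [236.4, 244.9]]
25 [[222.4, 239.3], [230.3, 223.3], [233.8, 244.7]]
```

```bash
python3 -m jog '[[0,0,0,0,0],[0,0,0,0,0],[0,0,-0.003,0,0],[-0.001,0,-0.008,0,0],[-0.003,0,-0.012,0,0],[-0.006,0,-0.014,0,0],[-0.01,0,-0.015,0,0],[-0.014,0,-0.015,0,0],[-0.018,0,-0.015,0,0],[-0.02,0,-0.015,0,0]]' 40;python3 - <<'E'
from h import *
delta(.6,.172,.112,2.6)
im=grab_frame('side')[:,:,::-1];cv2.imwrite('pics/s17.png',im)
cv2.imwrite('pics/c17.png',cv2.resize(im[200:310,190:290],None,fx=5.4,fy=5.4,interpolation=cv2.INTER_CUBIC))
E
```

```text
clock: 25.58
tcp_pos: [0.6237, 0.1732, 0.1262]
eef_rot: [-0.023, 1.0, -0.0, -0.002]
contact_force: [-0.1, 2.6, -1.1]
grip_width: 0.0158
tcp [0.6237 0.1732 0.1262] yaw 2.59 d [ 0.0237 -0.0001  0.0142] turn -0.01 F [-0.1  2.6 -1.1] T [ 0.68  0.08 -0.11] w 0.0158 t 25.575
```

View pics/c17.png

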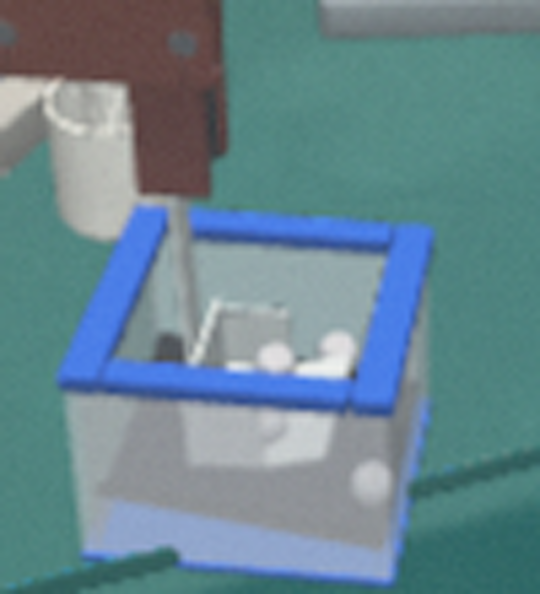

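```bash
python3 -m jog '[[0,0.001,-0.002,0,0],[0,0.002,-0.005,0,0],[0,0.003,-0.01,0,0],[0,0.003,-0.015,0,0],[0,0.003,-0.02,0,0]]' 40; python3 -c "from h import *; delta(.6,.172,.112,2.6)"
```

```text
clock: 26.25
tcp_pos: [0.6234, 0.176, 0.1468]
eef_rot: [-0.023, 1.0, -0.0, -0.002]
contact_force: [-0.4, -0.0, -2.0]
grip_width: 0.0159
tcp [0.6234 0.176  0.1468] yaw 2.59 d [ 0.0235 -0.003   0.0349] turn -0.01 F [-0.4 -0.  -2. ] T [0.02 0.04 0.04] w 0.0159 t 26.25
```

```bash
python3 -m jog '[[0,0,-0.004,0,0],[0,0,-0.012,0,0],[0,0,-0.024,0,0],[0,0,-0.038,0,0],[0,0,-0.052,0,0],[0,0,-0.066,0,0],[0,0,-0.08,0,0],[0,0,-0.092,0,0],[0,0,-0.1,0,0],[0,0,-0.103,0,0]]' 40; python3 - <<'E'
from h import *
F=[]
for i in range(12):
    im=grab_frame('top' if i%2 else 'side');F.append(state()['contact_force'])
    cv2.imwrite('pics/l_%s.png'%('top' if i%2 else 'side'),im[:,:,::-1])
print(np.mean(F,0),np.std(F,0))
delta(.6,-.2,.25,12.4)
im=cv2.imread('pics/l_side.png');p=state()['tcp_pos']
print('cup ctr px',proj('side',[p+[-.0245,0,-.108],p+[-.048,.027,-.103],p+[-.048,-.027,-.103],p+[0,.027,-.108]]).round(1).tolist())
g=cv2.resize(cv2.cvtColor(im,cv2.COLOR_BGR2GRAY),None,fx=4,fy=4,interpolation=cv2.INTER_CUBIC)
u,v=proj('side',[p+[-.03,0,-.1]])[0]
for name,(x0,y0,x1,y1) in dict(cup=(int(u-28),int(v-24),int(u+28),int(v+20)),jar=(200,240,272,308)).items():
    c=cv2.HoughCircles(g[y0*4:y1*4,x0*4:x1*4],cv2.HOUGH_GRADIENT,1,14,param1=80,param2=14,minRadius=12,maxRadius=21)
    print(name,None if c is None else (c[0]/4+[x0,y0,0]).round(1).tolist())
E
```

```text
clock: 27.5
tcp_pos: [0.6239, 0.1763, 0.2498]
eef_rot: [-0.023, 1.0, -0.0, -0.002]
contact_force: [0.5, 1.1, -2.0]
grip_width: 0.016
[-0.03249759 -0.15339683 -1.56445281] [0.61524779 0.491557   0.52480456]
tcp [0.6238 0.1762 0.2492] yaw 2.6 d [ 0.0408 -0.3748 -0.0005] turn -9.8 F [-0.1  0.7 -0.8] T [-0.02 -0.   -0.01] w 0.0158 t 28.1
cup ctr px [[236.3, 225.2], [246.1, 232.6], [253.0, 215.9], [217.9, 232.4]]
cup [[237.4, 210.9, 3.3]]
jar [[259.6, 284.6, 3.4]]
```

```bash
python3 -m jog '[[0,-0.005,0,0,0],[0.001,-0.015,0,0,0],[0.001,-0.03,0,0,0],[0.002,-0.05,0,0,0],[0.003,-0.075,0,0,0],[0.004,-0.105,0,0,0],[0.005,-0.14,0,0,0],[0.006,-0.175,0,0,0],[0.007,-0.21,0,0,0],[0.008,-0.245,0,0,0]]' 40;  python3 -m jog '[[0.001,-0.03,0,0,0],[0.002,-0.056,0,0,0],[0.003,-0.078,0,0,0],[0.004,-0.096,0,0,0],[0.004,-0.11,0,0,0],[0.0045,-0.121,0,0,0],[0.0045,-0.129,0,0,0],[0.0045,-0.134,0,0,0],[0.0045,-0.136,0,0,0],[0.0045,-0.136,0,0,0]]' 40; python3 - <<'E'
from h import *
delta(.6285,-.205,.19,2.6)
F=[]
for i in range(6):
    im=grab_frame('side');F.append(state()['contact_force'][2])
print(np.mean(F))
cv2.imwrite('pics/p_side.png',im[:,:,::-1])
p=state()['tcp_pos']
print('proj cup',proj('side',[p+[-.048,.027,-.103],p+[-.048,-.027,-.103],p+[0,.027,-.108],p+[0,0,-.04],p+[0,0,-.08]]).round(1).tolist())
u,v=proj('side',[p+[0,0,-.06]])[0].astype(int)
g=cv2.cvtColor(im,cv2.COLOR_RGB2GRAY)
for r in range(v-12,v+26,1):print(r,' '.join('%3d'%a for a in g[r,u-16:u+34]))
print(u-16)
E
```

```text
clock: 29.35
tcp_pos: [0.6264, -0.0718, 0.2495]
eef_rot: [-0.022, 1.0, -0.001, -0.002]
contact_force: [0.3, -0.2, -1.9]
grip_width: 0.0159
clock: 30.6
tcp_pos: [0.6286, -0.2046, 0.2495]
eef_rot: [-0.023, 1.0, -0.0, -0.002]
contact_force: [0.3, -0.2, -1.6]
grip_width: 0.0157
tcp [ 0.6286 -0.2046  0.2495] yaw 2.62 d [-0.0001 -0.0004  0.0595] turn 0.02 F [ 0.3 -0.2 -1.6] T [ 0.02 -0.01  0.07] w 0.0157 t 30.6
-1.1782334910656658
proj cup [[278.4, 149.5], [281.5, 142.1], [259.5, 150.1], [261.2, 120.4], [261.4, 135.9]]
116 154 154 153 153 155 152 151 151 152 156 155 152 153 153 138 130 147 154 154 154 153 151 153 153 154 153 153 152 135 109 110 118 126 124 123 120 119 118 117 120 123 123 119 113 130 127 145 154 154 157
117 154 153 154 154 154 153 155 155 154 153 155 151 151 153 136 130 146 156 151 153 152 154 153 155 152 154 153 154 133 114 103 107 116 116 114 112 110 110 112 108 112 119 115  96 111 142 152 151 156 155
118 154 157 151 155 155 153 155 154 154 154 152 153 155 152 134 129 148 153 152 156 151 154 152 154 154 155 154 152 153 140 101  73  79  76  80  82  86  82  79  77  79  80  
[... 6474 characters left out ...]
 154 163 172 178 182 185 188 192 192 194 194 192 170 150 154 148 143 151 156 157 159
151 133 130 129 148 156 153 155 155 155 157 191 207 213 212 219 218 204 214 228 237 206 155 156 154 156 154 157 129 133 152 164 172 178 182 185 187 190 194 195 193 193 175 167 167 162 154 153 155 156 155
152 105 108 101 124 139 138 136 141 139 147 210 228 222 217 214 207 218 235 225 229 196 147 156 156 158 156 154 129 129 151 162 170 178 182 183 189 191 194 190 192 191 177 172 170 171 162 154 158 154 156
153 114 115 115 114 116 116 115 143 161 169 212 224 220 219 222 221 227 236 221 221 201 172 180 167 145 142 143 127 132 150 164 172 177 181 183 187 191 191 191 194 189 184 175 169 171 169 160 157 156 155
245
```

```bash
python3 - <<'E'
from h import *
now=cv2.cvtColor(grab_frame('top'),cv2.COLOR_RGB2GRAY);t0=cv2.cvtColor(cv2.imread('pics/t0.png'),cv2.COLOR_BGR2GRAY)
ch=' .:-=+*#%@'
def asc(a):
    for r in a:print(''.join(ch[min(9,int(x)//20)]*1 for x in r))
f=lambda im,x,y,w,h:cv2.resize(im[y:y+h,x:x+w],None,fx=2,fy=1)
print('top now | before')
A=f(now,160,166,52,52);B=f(t0,175,200,35,20);asc(A);print();asc(B)
s=cv2.cvtColor(cv2.imread('pics/p_side.png'),cv2.COLOR_BGR2GRAY);s0=cv2.cvtColor(cv2.imread('pics/s0.png'),cv2.COLOR_BGR2GRAY)
asc(f(s,205,265,65,36));print();asc(f(s0,235,265,35,30))
E
```

```text
top now | before
++=========+++++++++++++++++++++++++++++++++++++++++++++++++++++++++++++++++++++++++*******+++++++++++++
+++===++++**********************************************************************************++++++++++++
+++===+++***********************************************************************************++++++++++++
+++===+++**********************************************************************************+++++++++++++
+++====++++====++++++++++***********************+++++++++++++++++++++++++++++++++++++++======+++++++++++
++=====++==--:::------------===========================================================-----==++++++++++
++=====++==-::..::::...::::::---------------------------------------------------------------==++++++++++
++====+++==-::.............:::--------------------------------------------------------------==++++++++++
++====+++==-::.............:::--------------------------------------------------------------==++++++++++
++=====++==-::.............:::--------------------------------------------------------------==++++++++++
++====+++==-::.............:::---
[... 11944 characters left out ...]
######***###*######%%@@@@@@@@@@@%%%%%@@%%@@%%%##*******++++++
*#############**##*******###%%@@@@@@@@@@@%%%%@@@@%%%%%##********++++++
**####****######**####**#####%%%%@@@@@%%%%%%@@@@@@@%%%#*********++++++
****####***###**##****##**####%%%%%%%%%%%%@@@@@@@@@@%%#**+****+++++===
**############**##*###############%%%%#%%%@@@@@@@@@@@%#******++=======
#####***********##***####**#############%%%@@@@@@@@@%%#*****++====-===
##**##****######**********########***####%%%%@@@@%%%%%#*****++======--
**##**##**##****######**####****####***###%%%%%%%%%%%#*******+====++++
****######**************##*************######%%%#####*******++++++++++
**************####**######**#######***##*###########********++++++++++
```

```bash
python3 -m jog '[[0,0,0.008,0,0],[0,0,0.022,0,0],[0,0,0.038,0,0],[0,0,0.054,0,0],[0,0,0.068,0,0],[0,0,0.079,0,0],[0,0,0.087,0,0],[0,0,0.092,0,0],[0,0,0.095,0,0],[0,0,0.097,0,0]]' 40; python3 - <<'E'
from h import *
F=[]
for i in range(3):grab_frame('side');F.append(state()['contact_force'])
print(np.mean(F,0));delta(.6285,-.205,.14,2.6)
E
```

```text
clock: 32.2
tcp_pos: [0.6284, -0.205, 0.1527]
eef_rot: [-0.023, 1.0, -0.0, -0.002]
contact_force: [0.5, -0.5, -1.7]
grip_width: 0.0157
[-0.38618804  0.28448409 -1.02810074]
tcp [ 0.6283 -0.205   0.1527] yaw 2.6 d [-0.0003  0.      0.0127] turn -0.0 F [ 0.1 -0.3 -0.8] T [ 0.01 -0.04  0.02] w 0.0158 t 32.35
```

```bash
python3 -m jog '[[0,0,0.002,0,0],[0,0,0.004,0,0],[0,0,0.006,0,0],[0,0,0.008,0,0],[0,0,0.01,0,0],[0,0,0.012,0,0],[0,0,0.012,0,0]]' 20; python3 - <<'E'
from h import *
F=[]
for i in range(8):grab_frame('side');F.append(state()['contact_force'])
print(np.mean(F,0));delta(.6285,-.205,.14,2.6)
E
```

```text
clock: 33.22
tcp_pos: [0.6282, -0.205, 0.1404]
eef_rot: [-0.023, 1.0, -0.0, -0.002]
contact_force: [-0.5, 0.4, 0.6]
grip_width: 0.016
[-0.21473795  0.03316886 -0.2771295 ]
tcp [ 0.6281 -0.205   0.1406] yaw 2.6 d [-0.0004  0.      0.0006] turn -0.0 F [-0.8  1.  -0.6] T [-0.03  0.01  0.01] w 0.0158 t 33.625
```

```bash
python3 -m jog '[[0,0,0.001,0,0],[0,0,0.002,0,0],[0,0,0.002,0,0]]' 3; python3 -m jog '[[0,0,0,0,0.2],[0,0,0,0,0.25],[0,0,0,0,0.4],[0,0,0,0,0.5],[0,0,0,0,0.6]]' 3; python3 -c "from h import *; delta(.6285,-.205,.14,2.6)"
```

```text
clock: 34.0
tcp_pos: [0.6281, -0.205, 0.1384]
eef_rot: [-0.023, 1.0, -0.0, -0.002]
contact_force: [-0.4, 0.2, 0.0]
grip_width: 0.0159
clock: 34.62
tcp_pos: [0.6281, -0.205, 0.1385]
eef_rot: [-0.023, 1.0, -0.0, -0.002]
contact_force: [-0.4, -0.5, 0.3]
grip_width: 0.0485
tcp [ 0.6281 -0.205   0.1385] yaw 2.59 d [-0.0004  0.     -0.0015] turn -0.01 F [-0.4 -0.5  0.3] T [ 0.03 -0.02  0.  ] w 0.0485 t 34.625
```

Raise straight up, clear the top camera's view, and check by numbers.

```bash
python3 -m jog '[[0,0,-0.02,0,0.6],[0,0,-0.06,0,0.6],[0,0,-0.11,0,0.6],[0,0.04,-0.13,0,0.6],[0,0.1,-0.13,0,0.6],[0,0.16,-0.13,0,0.6],[0,0.22,-0.13,0,0.6],[0,0.28,-0.13,0,0.6],[0,0.34,-0.13,0,0.6],[0,0.36,-0.13,0,0.6]]'; python3 - <<'E'
from h import *
delta(.6,0,.2)
im=grab_frame('top');cv2.imwrite('pics/f_top.png',im[:,:,::-1]);sd=grab_frame('side');cv2.imwrite('pics/f_side.png',sd[:,:,::-1])
c=im.astype(int);m=(c[...,0]>c[...,2]*2)&(c[...,0]>140)&(c[...,1]<c[...,0]*.65)
m[:150]=0;m[250:]=0;m[:,:350]=0;m[:,440:]=0;v,u=np.nonzero(m);print('orange top',len(u),u.min(),u.max(),v.min(),v.max(),u.mean(),v.mean(),at_z('top',u.mean(),v.mean(),.18))
c=sd.astype(int);m=(c[...,0]>c[...,2]*1.8)&(c[...,0]>140)&(c[...,1]<c[...,0]*.7)
m[:100]=0;m[200:]=0;m[:,:240]=0;m[:,300:]=0;v,u=np.nonzero(m);print('orange side',len(u),u.min(),u.max(),v.min(),v.max())
B=.0388
g=lambda x,y,z:(.604+x,-.206+y+x*.045,B+z)
print('expect side',proj('side',[g(.0245,0,.152),g(.0245,0,.102)]).round(1).tolist(),'top',proj('top',[g(.0245,0,.152),g(-.0235,.027,.005),g(-.0235,-.027,.005),g(.0235,-.027,.026),g(.0235,.027,.026)]).round(1).tolist())
ch=' .:-=+*#%@'
G=cv2.resize(cv2.cvtColor(im,cv2.COLOR_RGB2GRAY)[170:220,368:432],None,fx=2,fy=1)
for r in G:print(''.join(ch[min(9,max(0,(int(x)-60)//19))] for x in r))
E
```

```text
clock: 35.88
tcp_pos: [0.6113, 0.1602, 0.2702]
eef_rot: [-0.026, 1.0, 0.001, -0.001]
contact_force: [-0.6, -0.1, -0.4]
grip_width: 0.053
tcp [0.6113 0.1602 0.2702] yaw 2.96 d [ 0.0194 -0.1596  0.07  ] turn None F [-0.6 -0.1 -0.4] T [ 0.03 -0.    0.05] w 0.053 t 35.875
orange top 100 414 424 150 159 418.6 154.48 [ 0.62761793 -0.20711134  0.18      ]
orange side 147 258 265 129 147
expect side [[261.3, 127.7], [261.5, 146.6]] top [[418.9, 151.6], [385.0, 204.9], [415.7, 205.1], [416.2, 176.2], [385.3, 176.0]]
===+++++++++++*************************************************++==-::::::.......::::-==++****************++++++=-:.............
++++++********************************************************++=--::::..........::-==+******************++++=+++=:.............
*************************************************************++=-:::::::::::...:::-=++*********************++=====-:............
***********************************************************++==-:::.:::::::...::--=++**********************+++++++=:............
*********************************************************+++=--::::::::
[... 5162 characters left out ...]
**************************************************++++*
::--====---=+++***************************************************************************************************++++******++**
..:--====--=+*******************************************************************************************+++++*******++****++====
..:---===---=++*********************************************************************************++++******++****+++=======------
 ..:--===----=+++++*******************************************************************+++++******+++****++=========-------------
 ..:--====----+++++***********************************************************++++*****+++****+++=======---------====-----==----
```

```bash
python3 -c "
from h import *
print(state()['joint_velocities'].round(3).max()); order.job_done(); print(state()['clock'])"
```

```text
0.06
the job is handed in; nothing more can be done
the job is handed in; nothing more can be done
```

The scoop is standing upright in the middle of the scale pan with three steel balls in it. The arm is clear of it, and I handed the job in at about 36 s of the 58 s allowed.

**How it went**
- The moves cannot tilt the tool, so I tilted the scoop by pushing its nose against the jar's outer +x wall while holding the handle lightly.
- My first tilt went wrong: I misread a row as an absolute position and overshot to about 61 degrees. I straightened the scoop against the jar's side wall, set it upright on the bench, gripped it again and repeated the tilt.
- It went in through the mouth at about 37 degrees. Before scooping I reduced the tilt against the inner wall to about 30 to 31 degrees by image, which is close to the limit. At the -x wall it was back at about 35 degrees by geometry.
- I righted it on the jar floor to about 2 degrees nose-up, lifted it out, carried it to the scale and let go.

**Last checks**
- **Position:** in both cameras the orange grip is within about 2 mm or 2 px of where it should be for an upright, centred scoop.
- **Balls:** three show in the cup in the final top image. Two show in the jar in the picture taken just before the scoop was placed.
- **Weight:** the force readings were noisy and did not agree, at 1.56, 1.18 and 1.03 N. Three balls should give about 1.39 N, so I relied on the images for the count.
- **Pan:** I did not measure how far the pan sank. The force readings only hinted at about 7 mm before release, against about 9 mm expected for this load.

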